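# Show a microscope's eyepiece to the inspection camera

## Robot

A 6-joint arm with a two-finger parallel gripper is mounted at the origin on the work surface. World frame = base frame: x ahead of the robot, y to its left, z up, the work surface at z = 0. Lengths are in m, angles in rad, forces in N, time in s.
With the tool pointing down it reaches from about 0.275 to 0.725 m from the base axis. Payload 15.9 kg.
Tool frame: the origin (TCP) lies midway between the tips of the shut fingers; the grasp point (between the pads) lies 19 mm behind it (ctrl.pinch_z is the distance from the TCP to the grasp point, in m); z points along the fingers, y is the line along which they close (so a half turn about z gives the same grasp; the last joint's range is limited). The gripper opens to 85 mm and grips with 20 to 120 N. Pads are 22 mm wide; open, the fingers measure 114 mm over their backs; the gripper's body (76 mm by 85 mm) begins 54 mm behind the grasp point. The pads swing forward as they close: fully open they stand 13 mm farther back than shut.
Start: joints at [-1.123, 0.213, -0.034, 1.323, 0, 1.571], TCP at [0.216, -0.451, 0.231] pointing down, gripper open.
Joint ranges: [-2.98, 2.98], [-0.74, 1.72], [-1.14, 1.35], [-2.1, 2.04], [-1.57, 1.44], [-3.14, 3.14]. Speed limits (rad/s): [1.89, 1.89, 2.39, 2.57, 3.14, 3.14].

## Interface

Orientations are given as a unit quaternion [x, y, z, w].
In Python, from station import readout, viewer, job, ctrl gives the robot as it stands.
- The arm moves only by the tool drive_tool, never from a script. Its argument "increments" is a list of rows, each an object with "delta_pos": the shift along the tool's x, y, z in cm, a list of three; "rotation": the turn, a rotation vector about the tool's x, y, z in degrees, a list of three; "fingers": the finger opening in cm, from 0 to 8.54. In form: [{"delta_pos": [tx, ty, tz], "rotation": [ax, ay, az], "fingers": fingers}, ...]. A call has 1 to 20 rows; each row shifts and turns the commanded pose from where the row before left it, along the tool's axes as they then stand; what a row does not reach is not made up. A row lasts 1/8 s, in which the tool goes at most 62.5 mm and 10.7 degrees, less where a joint would pass 70% of its speed; a pose out of reach is approached as far as the arm can. A call is refused whole if a number of a shift passes 6.25 or a number of a turn 10.7, either way. A call with a gripper value outside its range is refused whole. The fingers move at their own pace and stop on an object; the grip force is fixed at half the most. Time passes only in rows, so rows that do not move let the fingers close. It gives the time, the measured TCP pose, the force, the opening and the grip force at its end, in the units of the state.
- readout.get_obs(): the state, without advancing time (a new reading comes with each control period).
- viewer.capture(name): name is "scene" or "top" or "wrist"; returns a dict with "color" (384x512x3 uint8, red, green, blue), "fovy" (degrees; the focal length in pixels is half the picture's height over the tangent of half this angle, whatever the lens; pixels are square), "cx", "cy" (the principal point, pixels), "R" (3x3) and "t" (3): a world point X has camera coordinates R X + t. Camera axes: x right, y down, z forward; pixel columns grow to the right and rows downward; lengths in m; the calibration is good to about 2 mm. A picture is of the moment at which its call begins. There is no depth.
- job.finish_job(): hands the job in; it is judged then, once.
The state is a dict: "clock": time; "q": joint angles; "qvel": joint speeds; "tau": joint torques, N m; "tcp_pos": TCP position; "tool_rot": TCP orientation; "force": force on the tool from outside, world axes, zero at the start; "torque": the same for the moment, N m; "width": finger opening in m; "gripper_force": force on a finger pad.
Only numpy, scipy, OpenCV 4.12 (cv2) and the standard library are available. Lean on these libraries where they do the work, as an engineer would, in place of code of your own. Each camera call takes 0.05 s, during which the arm holds its last target. There are 200 camera calls.

## Task

Draw the eyepiece out of the inclined tube of the white microscope and present it to the inspection camera that looks straight up: hold it in the air upright, barrel down, centred over the camera, with its lower lens 80 mm above the camera's window, and finish still holding it steady there. Do not set the eyepiece down on the way, do not shift the microscope, keep off the camera and leave everything else on the bench where it is.

Things in the scene. Friction and masses are not known exactly. Their poses are not given: they have to be found in the camera images.
- microscope: White microscope, loose, 3.2 kg: horseshoe foot 190 x 126 mm, black stage, curved limb, tube leaning 30 degrees from upright to its -x side (towards the robot at yaw 0). Focus knobs reach y = +-44 mm, 50 mm down the tube from its mouth; a 30 mm wide rack slide behind the tube (-x) starts 12 mm below the mouth. Origin: on the bench, near the foot's middle; z up. (Not the blue one on the left.)
- tube_mouth (a point): Centre of the tube's open upper end (about -52, 0, 286 mm from the microscope's origin, in its axes). The tube is 30 mm in outer diameter with a 25 mm bore, 33 mm deep along the tube's axis, which at its mouth points up and 30 degrees towards the microscope's -x.
- eyepiece: The eyepiece, loose, about 60 g: black round head 33 mm in diameter, 28 mm tall, greenish lens on top; steel barrel below it 22.4 mm in diameter, 30 mm long. Starts with the barrel fully in the tube (loose slide fit, no catch), the head's shoulder on the tube's rim. Origin: on the axis in the shoulder plane; z along the axis from barrel to head (up when upright). Pull it along z by over 30 mm.
- eyepiece_grip (a point): Point on the eyepiece's axis inside the head, 16 mm above the shoulder (origin): the place to grip; fingers centred here, pointing along the eyepiece's -z, clear the tube.
- eyepiece_lens (a point): Centre of the lower lens, at the barrel's lower end: 30 mm below the shoulder on the axis (46 mm below eyepiece_grip).
- camera: Inspection camera screwed to the bench, looking straight up: aluminium plate 120 x 110 mm, blue housing, black lens, on top a black ring light 80 mm in diameter with white face, yellow dots and a round dark window in its middle. Nothing of it is higher than the ring light. Origin: on the bench under the lens; z up.
- camera_window (a point): Centre of the camera's window, in the ring light's top face, 110 mm above the bench; z up.
- box_a: Closed white card box 90 x 64 x 28 mm, bystander. Origin: centre of the underside.
- box_b: A second such white card box, bystander. Origin: centre of the underside.
- slide_box: Open white card box 88 x 66 x 24 mm filled with greenish glass slides on edge, bystander standing between microscope and camera. Origin: centre of the underside.
- canister: Amber objective canister with black lid, 41 mm in diameter, 58 mm tall, bystander. Origin: centre of the underside.
- objective_block: Wooden block 60 x 130 x 24 mm with three steel objectives standing on it, 64 mm tall over all, bystander. Origin: centre of the underside.
- brush: Flat dusting brush 160 mm long lying on the bench, bystander. Origin on its underside.
There are look-alikes about, which are no part of the job. Leave any purple look-alike of the eyepiece alone.

How it is judged:
By the outcome, as a careful person would: the job done as asked, in the order asked, and still so for the second after the job is handed in, while the arm keeps its last pose, push and grip.
It also fails if it takes over 48 s, if anything falls off the work surface, if the arm or the gripper's body presses on something with over 40 N, if the wrist force passes 120 N, or if a joint passes its speed limit or range.

## Working session

There is one attempt and no reset: what is moved stays moved. The work goes in short steps, Python scripts to look and compute and a tool call to move; the robot and the scene stay as the last step left them, time stands still between calls to the robot, and variables do not carry over. Pictures are saved under pics/ and viewed, at most 10 in all, crops included, and the job is handed in when it is done.

Besides the shell and the picture viewer there is one more tool, called after ">>>" as name(argument=value, ...), one argument or row to a line, values as JSON. drive_tool: Moves the arm, as the interface text tells. Its arguments: {"type":"object","properties":{"increments":{"type":"array","items":{"type":"object","properties":{"delta_pos":{"type":"array","items":{"type":"number"}},"rotation":{"type":"array","items":{"type":"number"}},"fingers":{"type":"number"}}}}},"required":["increments"]}

```bash
mkdir -p pics; ls; python3 - <<'E'
from station import readout, viewer, job, ctrl
import cv2,pickle,numpy as np
D={}
for n in ["scene","top"]:
    c=viewer.capture(n);D[n]=c
    cv2.imwrite(f"pics/{n}0.png",cv2.resize(c["color"][:,:,::-1],(800,600),interpolation=cv2.INTER_CUBIC))
    print(n,c["fovy"],c["cx"],c["cy"],np.round(c["R"],3).tolist(),np.round(c["t"],3))
pickle.dump(D,open("cap0.pkl","wb"))
print(readout.get_obs(),ctrl.pinch_z)
E
```

```text
pics
scene 49.22182284303074 248.13560108772214 196.45497032789456 [[0.63, 0.777, 0.013], [0.665, -0.531, -0.525], [-0.401, 0.339, -0.851]] [-0.328 -0.263  1.588]
top 44.94549433940238 254.68005618415071 189.30325261984945 [[-0.026, -1.0, -0.009], [-0.985, 0.027, -0.169], [0.169, 0.005, -0.986]] [0.02  0.538 1.465]
{'clock': 0.1, 'q': array([-1.12297657e+00,  2.13326820e-01, -3.49269545e-02,  1.32351761e+00,
       -1.96039131e-05,  1.57079421e+00]), 'qvel': array([ 0.00041186, -0.00024843,  0.00056288, -0.00101371, -0.00071904,
        0.00026487]), 'tau': array([ 6.49542053e-04, -6.87248397e+01,  4.87804520e+01,  1.22083171e-02,
       -7.41862277e-05,  2.76968439e-05]), 'tcp_pos': array([ 0.21637178, -0.45044266,  0.23088326]), 'tool_rot': array([ 9.75036389e-01,  2.22044596e-01, -1.17808962e-04, -4.73180201e-04]), 'force': array([-0.42793291,  0.59653291,  0.23556649]), 'torque': array([-0.01169216,  0.01267614, -0.02961659]), 'gripper_force': 0.0, 'width': 0.0853871237726986} 0.0187
```

View pics/scene0.png

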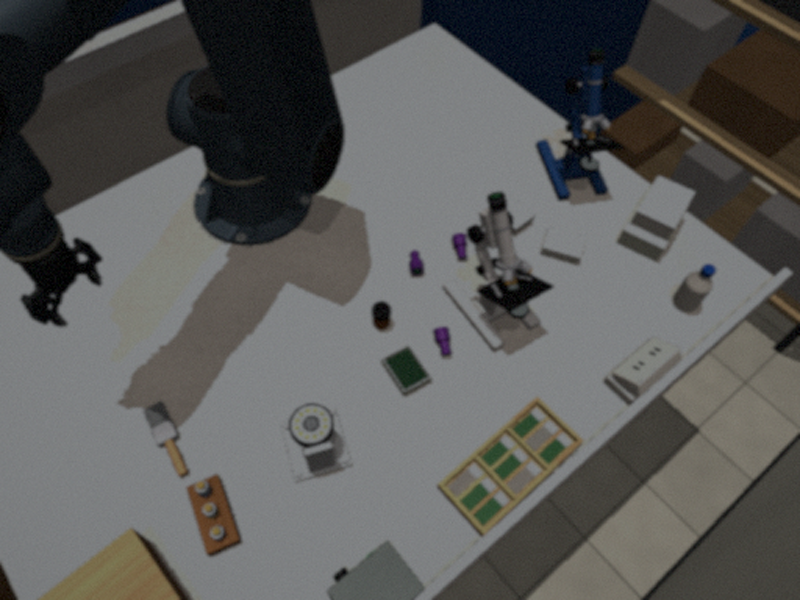

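View pics/top0.png

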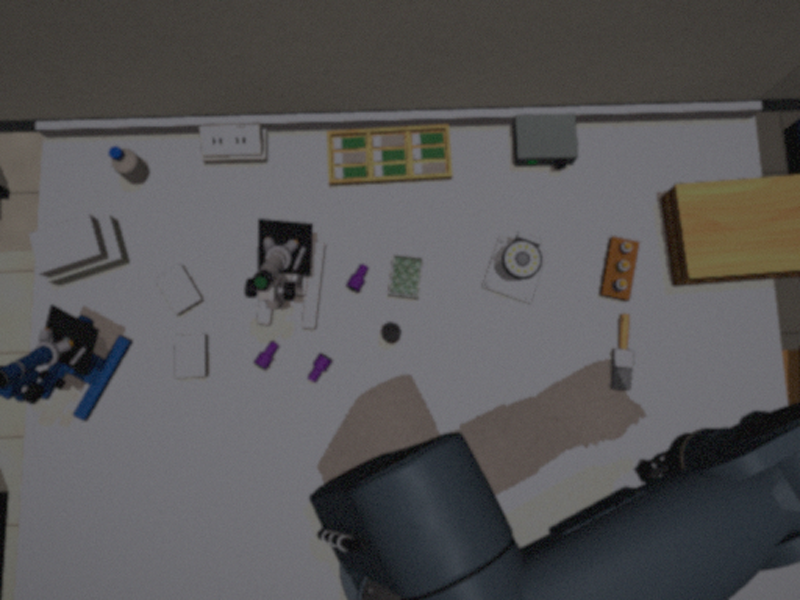

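The white microscope's eyepiece shows as a black head with a green lens at scene (497,202) and top (262,283). The ring light is at scene (312,424) and top (521,259). Similar-looking things are three purple eyepieces lying on the bench, which are the wrong colour and not in a tube, and the blue microscope at top (60,360), which is the wrong one. I'll confirm this in enlarged crops.

```bash
python3 - <<'E'
import cv2,pickle,numpy as np
D=pickle.load(open("cap0.pkl","rb"))
def crop(n,x,y,w,h,s):
    im=cv2.resize(D[n]["color"][y:y+h,x:x+w,::-1],None,fx=s,fy=s,interpolation=cv2.INTER_CUBIC)
    im=np.clip(im.astype(float)*1.6,0,255).astype(np.uint8)
    for k in range(0,w,10): cv2.putText(im,str(x+k),(k*s,8),0,.3,(0,0,255),1);cv2.line(im,(k*s,8),(k*s,14),(0,0,255),1)
    for k in range(0,h,10): cv2.putText(im,str(y+k),(0,k*s+4),0,.3,(0,0,255),1)
    return im
a=np.hstack([crop("scene",285,110,80,60,5),crop("top",145,140,80,60,5)])
b=np.hstack([crop("scene",165,245,80,60,5),crop("top",295,135,80,60,5)])
cv2.imwrite("pics/crop1.png",np.vstack([a,b]))
E
```

```text
(no output)
```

View pics/crop1.png

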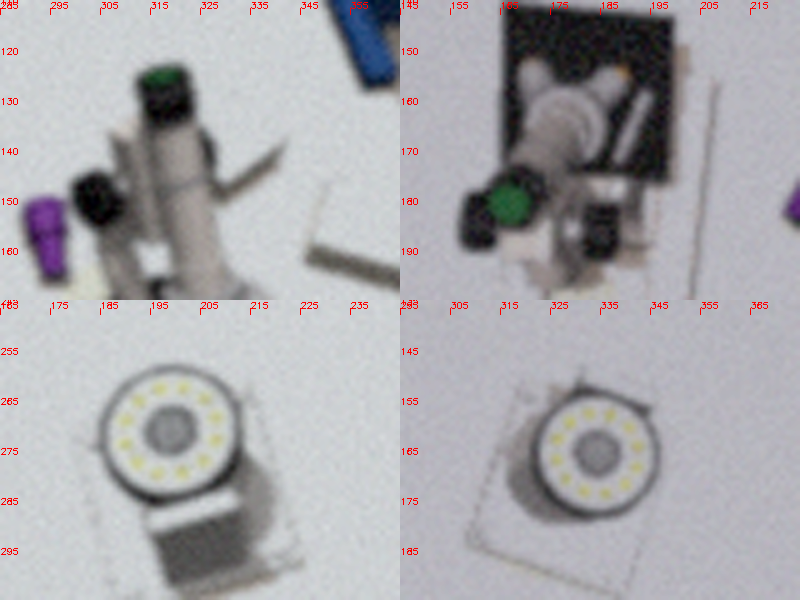

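The crop confirms it: the white microscope's black head with green lens top is at scene native (317,125) and top (167,180.5). The knobs are at top (160.5,184) and (185.4,186), and the camera window is at scene (199,271) and top (334.5,165.5).

```bash
cat > h.py <<'E'
import numpy as np, pickle
from scipy.spatial.transform import Rotation as Ro
def ray(c,u,v):
    f=192/np.tan(np.radians(c["fovy"]/2)); d=np.array([(u-c["cx"])/f,(v-c["cy"])/f,1])
    return -c["R"].T@c["t"], c["R"].T@d/np.linalg.norm(d)
def tri(obs):
    A=np.zeros((3,3));b=np.zeros(3);L=[ray(*o) for o in obs]
    for o,d in L: P=np.eye(3)-np.outer(d,d);A+=P;b+=P@o
    X=np.linalg.solve(A,b); return X,[1e3*np.linalg.norm(np.cross(X-o,d)) for o,d in L]
def plane(c,u,v,z):
    o,d=ray(c,u,v); return o+d*(z-o[2])/d[2]
def proj(c,X):
    f=192/np.tan(np.radians(c["fovy"]/2)); p=c["R"]@X+c["t"]; return p[:2]/p[2]*f+[c["cx"],c["cy"]]
E
python3 - <<'E'
from h import *
np.set_printoptions(precision=4,suppress=True)
D=pickle.load(open("cap0.pkl","rb"));s,t=D["scene"],D["top"]
print("lens top (z~.310)",tri([(s,317,124.8),(t,166.6,180.2)]), plane(s,317,124.8,.310),plane(t,166.6,180.2,.310))
print("window (z .110)",tri([(s,198.8,270.6),(t,334.2,165.2)]),plane(s,198.8,270.6,.11),plane(t,334.2,165.2,.11))
a=plane(t,160.2,183.6,.2427);b=plane(t,185,185.8,.2427);print("knobs",a,b,np.linalg.norm(a-b),"yaw",np.degrees(np.arctan2(-(a-b)[0],(a-b)[1])))
# stage edges in top, z~.12..
for z in(.1,.15):
    P=[plane(t,u,v,z) for u,v in[(166,141.6),(199,143.4),(198,176)]]; print("stage",z,P,[np.degrees(np.arctan2(*(P[0]-P[1])[:2])),np.degrees(np.arctan2(*(P[1]-P[2])[1::-1]))],np.linalg.norm(P[0]-P[1]))
# foot-arm right edge in top (z~0.02)
P=[plane(t,208,157,.02),plane(t,204,199.,.02)];print("foot edge?",P,np.degrees(np.arctan2(*(P[0]-P[1])[1::-1])))
# predictions for yaw candidates from lens
L=tri([(s,317,124.8),(t,166.6,180.2)])[0]
for y in(-15,-10,-5,0,5,10):
    R=Ro.from_euler('z',y,degrees=True); o=L-R.apply([-66,0,310.2]) if 0 else L-R.apply([-.066,0,.3102])
    print(y,"mouth s",proj(s,o+R.apply([-.052,0,.286])),"t",proj(t,o+R.apply([-.052,0,.286])),"knobs",[proj(c,o+R.apply([-.027,k*.036,.2427])) for c in(s,t) for k in(1,-1)])
E
```

```text
lens top (z~.310) (array([0.5252, 0.2419, 0.3094]), [np.float64(1.7759475020745268), np.float64(1.7759475020744857)]) [0.5263 0.2432 0.31  ] [0.524  0.2403 0.31  ]
window (z .110) (array([ 0.598 , -0.2449,  0.1093]), [np.float64(2.0592666806148157), np.float64(2.059266680614933)]) [ 0.5993 -0.2432  0.11  ] [ 0.5968 -0.2466  0.11  ]
knobs [0.5279 0.2717 0.2427] [0.5197 0.2013 0.2427] 0.07090792415497152 yaw -6.706746831900828
stage 0.1 [array([0.6913, 0.2846, 0.1   ]), array([0.6823, 0.1789, 0.1   ]), array([0.5762, 0.1827, 0.1   ])] [np.float64(4.842273912193294), np.float64(-2.0227265101021863)] 0.10600788164400152
stage 0.15 [array([0.677 , 0.2746, 0.15  ]), array([0.6684, 0.1726, 0.15  ]), array([0.5659, 0.1762, 0.15  ])] [np.float64(4.842273912193316), np.float64(-2.0227265101021676)] 0.10231448488773263
foot edge? [array([0.6567, 0.1591, 0.02  ]), array([0.5145, 0.1735, 0.02  ])] -5.81785701652641
-15 mouth s [317.462  133.9369] t [169.1398 176.616 ] knobs [array([329.9536, 145.7036]), array([308.5661, 153.4113]), array([162.1959, 168.3622]), array([186.5407, 174.0951])]
-10 mou
[... 171 characters left out ...]
5 mouth s [318.1637 133.6263] t [168.2678 176.4887] knobs [array([330.623 , 143.3873]), array([311.6907, 154.0315]), array([159.4569, 170.1498]), array([184.5732, 171.6181])]
0 mouth s [318.4807 133.4348] t [167.8248 176.4818] knobs [array([330.7547, 142.1931]), array([313.2756, 154.1797]), array([158.2093, 171.2091]), array([183.4299, 170.5211])]
5 mouth s [318.7717 133.2211] t [167.3816 176.5128] knobs [array([330.7505, 140.9872]), array([314.8584, 154.2179]), array([157.0557, 172.3684]), array([182.1916, 169.5295])]
10 mouth s [319.0346 132.9869] t [166.9415 176.5816] knobs [array([330.6111, 139.7789]), array([316.4262, 154.146 ]), array([156.0049, 173.6193]), array([180.8676, 168.6505])]
```

>>> drive_tool(
  increments=[
    {"delta_pos": [0, 0, -3], "rotation": [0, 0, 0], "fingers": 8.5},
    {"delta_pos": [0, 0, -3], "rotation": [0, 0, 0], "fingers": 8.5},
    {"delta_pos": [0, 0, -3], "rotation": [0, 0, 5], "fingers": 8.5},
    {"delta_pos": [0, 0, -3], "rotation": [0, 0, 5], "fingers": 8.5},
    {"delta_pos": [0, 0, -3], "rotation": [0, 0, 0], "fingers": 8.5},
  ],
)

```text
clock: 0.72
tcp_pos: [0.2164, -0.4505, 0.3821]
tool_rot: [0.991, 0.136, -0.0, -0.0]
force: [0.1, -0.9, -0.3]
width: 0.0851
gripper_force: 0.0
```

```bash
cat >> h.py <<'E'
def goto(ob,P,Rt,n):
    """rows to reach tcp P, orientation Rt: total shift in current tool axes (cm), rotvec deg"""
    R0=Ro.from_quat(ob["tool_rot"]); d=R0.inv().apply(P-ob["tcp_pos"])*100; r=(R0.inv()*Rt).as_rotvec(degrees=True)
    return d,r
E
python3 - <<'E'
from station import readout
o=readout.get_obs();print(o["q"],o["tcp_pos"],o["clock"],o["force"])
E
```

```text
[-1.12300206e+00  2.51493531e-01  3.98529727e-01  1.71826603e+00
 -4.43247566e-06  1.74674946e+00] [ 0.21639065 -0.45050031  0.38207213] 0.725 [ 0.08010099 -0.92872642 -0.34852292]
```

>>> drive_tool(
  increments=[
    {"rotation": [0, 0, -10], "delta_pos": [0, 0, 0], "fingers": 8.5},
    {"rotation": [0, 0, -10], "delta_pos": [0, 0, 0], "fingers": 8.5},
    {"rotation": [0, 0, -10], "delta_pos": [0, 0, 0], "fingers": 8.5},
    {"rotation": [0, 0, -10], "delta_pos": [0, 0, 0], "fingers": 8.5},
    {"rotation": [0, 0, -10], "delta_pos": [0, 0, 0], "fingers": 8.5},
    {"rotation": [0, 0, -10], "delta_pos": [0, 0, 0], "fingers": 8.5},
    {"rotation": [0, 0, -10], "delta_pos": [0, 0, 0], "fingers": 8.5},
    {"rotation": [0, 0, -10], "delta_pos": [0, 0, 0], "fingers": 8.5},
    {"rotation": [0, 0, -10], "delta_pos": [0, 0, 0], "fingers": 8.5},
    {"rotation": [0, 0, -10], "delta_pos": [0, 0, 0], "fingers": 8.5},
    {"rotation": [0, 0, -10], "delta_pos": [0, 0, 0], "fingers": 8.5},
    {"rotation": [0, 0, -10], "delta_pos": [0, 0, 0], "fingers": 8.5},
    {"rotation": [0, 0, -10], "delta_pos": [0, 0, 0], "fingers": 8.5},
    {"rotation": [0, 0, -10], "delta_pos": [0, 0, 0], "fingers": 8.5},
    {"rotation": [0, 0, -10], "delta_pos": [0, 0, 0], "fingers": 8.5},
    {"rotation": [0, 0, -9], "delta_pos": [0, 0, 0], "fingers": 8.5},
  ],
)

```text
clock: 2.72
tcp_pos: [0.2164, -0.4506, 0.381]
tool_rot: [0.044, 0.999, 0.0, -0.0]
force: [0.1, 0.4, 0.2]
width: 0.085
gripper_force: 0.0
```

```bash
python3 - <<'E'
from station import readout
from h import *
np.set_printoptions(precision=3,suppress=True)
o=readout.get_obs();print(o["q"],o["clock"])
Rm=Ro.from_euler('z',-5.5,degrees=True);a=Rm.apply([-.5,0,.8660])
G=np.array([.5252,.2419,.3098])-.012*a
Rt=Ro.from_matrix(np.c_[np.cross(Rm.apply([0,1,0]),-a),Rm.apply([0,1,0]),-a])
tcp=G-.0187*a
P=tcp+.1*a
print("grip",G,"tcp",tcp,"pre",P); print(goto(o,P,Rt,1))
E
```

```text
[-1.123  0.251  0.395  1.716 -0.    -1.035] 2.725
grip [0.531 0.241 0.299] tcp [0.54  0.24  0.283] pre [0.491 0.245 0.37 ]
(array([-21.22 ,  71.72 ,   1.154]), array([  0.156, -30.021,   0.449]))
```

>>> drive_tool(
  increments=[
    {"delta_pos": [-1, 3.5, 0], "rotation": [0, 0, 0], "fingers": 8.5},
    {"delta_pos": [-1, 3.5, 0], "rotation": [0, 0, 0], "fingers": 8.5},
    {"delta_pos": [-1, 3.5, 0], "rotation": [0, 0, 0], "fingers": 8.5},
    {"delta_pos": [-1, 3.5, 0], "rotation": [0, 0, 0], "fingers": 8.5},
    {"delta_pos": [-1, 3.5, 0], "rotation": [0, 0, 0], "fingers": 8.5},
    {"delta_pos": [-1, 3.5, 0], "rotation": [0, 0, 0], "fingers": 8.5},
    {"delta_pos": [-1, 3.5, 0], "rotation": [0, 0, 0], "fingers": 8.5},
    {"delta_pos": [-1, 3.5, 0], "rotation": [0, 0, 0], "fingers": 8.5},
    {"delta_pos": [-1, 3.5, 0], "rotation": [0, 0, 0], "fingers": 8.5},
    {"delta_pos": [-1, 3.5, 0], "rotation": [0, 0, 0], "fingers": 8.5},
    {"delta_pos": [-1, 3.5, 0], "rotation": [0, 0, 0], "fingers": 8.5},
    {"delta_pos": [-1, 3.5, 0], "rotation": [0, 0, 0], "fingers": 8.5},
    {"delta_pos": [-1, 3.5, 0], "rotation": [0, 0, 0], "fingers": 8.5},
    {"delta_pos": [-1, 3.5, 0], "rotation": [0, 0, 0], "fingers": 8.5},
    {"delta_pos": [-1, 3.5, 0], "rotation": [0, 0, 0], "fingers": 8.5},
    {"delta_pos": [-1, 3.5, 0], "rotation": [0, 0, 0], "fingers": 8.5},
    {"delta_pos": [-1, 3.5, 0], "rotation": [0, 0, 0], "fingers": 8.5},
    {"delta_pos": [-1, 3.5, 0], "rotation": [0, 0, 0], "fingers": 8.5},
    {"delta_pos": [-1, 3.5, 0], "rotation": [0, 0, 0], "fingers": 8.5},
    {"delta_pos": [-1, 3.5, 0], "rotation": [0, 0, 0], "fingers": 8.5},
  ],
)

```text
clock: 5.22
tcp_pos: [0.481, 0.2288, 0.381]
tool_rot: [0.047, 0.999, -0.0, -0.0]
force: [0.7, -0.3, -0.1]
width: 0.085
gripper_force: 0.0
```

>>> drive_tool(
  increments=[
    {"delta_pos": [0, 0, 0], "rotation": [0, -5, 0], "fingers": 8.5},
    {"delta_pos": [0, 0, 0], "rotation": [0, -5, 0], "fingers": 8.5},
    {"delta_pos": [0, 0, 0], "rotation": [0, -5, 0], "fingers": 8.5},
    {"delta_pos": [0, 0, 0], "rotation": [0, -5, 0], "fingers": 8.5},
    {"delta_pos": [0, 0, 0], "rotation": [0, -5, 0], "fingers": 8.5},
    {"delta_pos": [0, 0, 0], "rotation": [0, -5, 0], "fingers": 8.5},
    {"delta_pos": [0, 0, 0], "rotation": [0, 0, 0], "fingers": 8.5},
  ],
)

```text
clock: 6.1
tcp_pos: [0.4796, 0.2276, 0.3809]
tool_rot: [0.044, 0.965, -0.012, 0.258]
force: [0.4, 0.8, 0.0]
width: 0.0848
gripper_force: 0.0
```

```bash
cat > snap.py <<'E'
from station import readout,viewer
from h import *
import cv2,sys
np.set_printoptions(precision=3,suppress=True)
Rm=Ro.from_euler('z',-5.5,degrees=True);a=Rm.apply([-.5,0,.8660])
G=np.array([.5252,.2419,.3098])-.012*a
Rt=Ro.from_matrix(np.c_[np.cross(Rm.apply([0,1,0]),-a),Rm.apply([0,1,0]),-a])
tcp=G-.0187*a
if __name__=="__main__":
    o=readout.get_obs();print(o["q"],o["tcp_pos"],o["clock"]);print(goto(o,tcp,Rt,1))
    c=viewer.capture("wrist");pickle.dump((c,o),open("w.pkl","wb"))
    print("pred lens/mouth",proj(c,G+.012*a),proj(c,G-.016*a),c["fovy"])
    cv2.imwrite(sys.argv[1],cv2.resize(cv2.convertScaleAbs(c["color"][:,:,::-1],alpha=1.5),(800,600),interpolation=cv2.INTER_CUBIC))
E
python3 snap.py pics/w1.png
```

```text
[ 0.644 -0.095 -0.123  1.139 -0.342  0.665] [0.48  0.228 0.381] 6.1
(array([-0.268,  1.839, 11.436]), array([ 0.108, -0.021,  0.206]))
pred lens/mouth [279.413 197.704] [277.144 189.097] 71.04293411044735
```

View pics/w1.png

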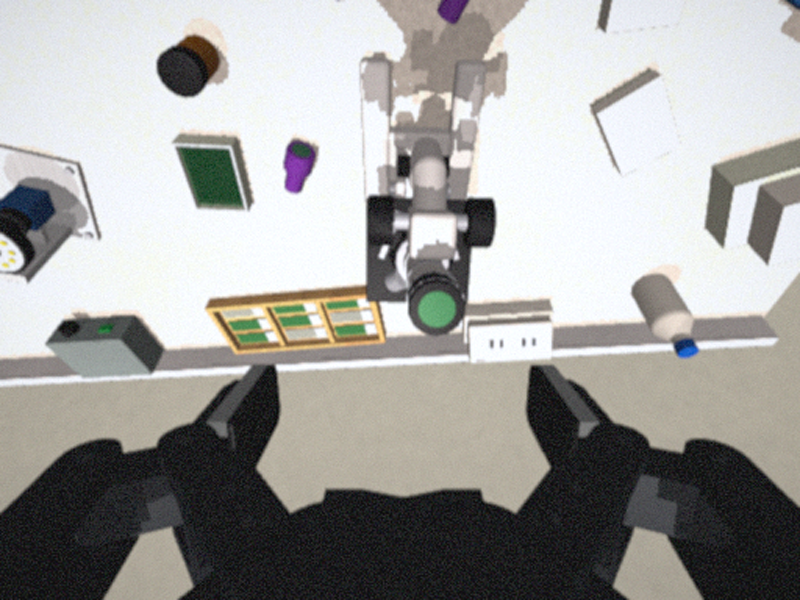

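The wrist view shows the green lens at (437,309) display pixels, native (279.6,197.7). The prediction was (279.4,197.7), so the position holds. The knobs lie level in the image, so the yaw is right as well. Descending along the axis.

>>> drive_tool(
  increments=[
    {"delta_pos": [-0.15, 1, 0], "rotation": [0, 0, 0], "fingers": 8.5},
    {"delta_pos": [-0.1, 0.85, 0], "rotation": [0, 0, 0], "fingers": 8.5},
    {"delta_pos": [0, 0, 2], "rotation": [0, 0, 0], "fingers": 8.5},
    {"delta_pos": [0, 0, 2], "rotation": [0, 0, 0], "fingers": 8.5},
    {"delta_pos": [0, 0, 2], "rotation": [0, 0, 0], "fingers": 7},
    {"delta_pos": [0, 0, 2], "rotation": [0, 0, 0], "fingers": 6},
    {"delta_pos": [0, 0, 0], "rotation": [0, 0, 0], "fingers": 6},
  ],
)

```text
clock: 7.02
tcp_pos: [0.5247, 0.2421, 0.3117]
tool_rot: [0.045, 0.965, -0.013, 0.257]
force: [0.6, 0.5, 0.9]
width: 0.06
gripper_force: 0.0
```

```bash
python3 snap.py pics/w2.png
```

```text
[ 0.61  -0.01  -0.217  0.952 -0.329  0.634] [0.525 0.242 0.312] 7.025
(array([ 0.039, -0.013,  3.262]), array([-0.026, -0.149,  0.156]))
pred lens/mouth [258.702 234.787] [258.572 217.155] 71.04293411044735
```

View pics/w2.png

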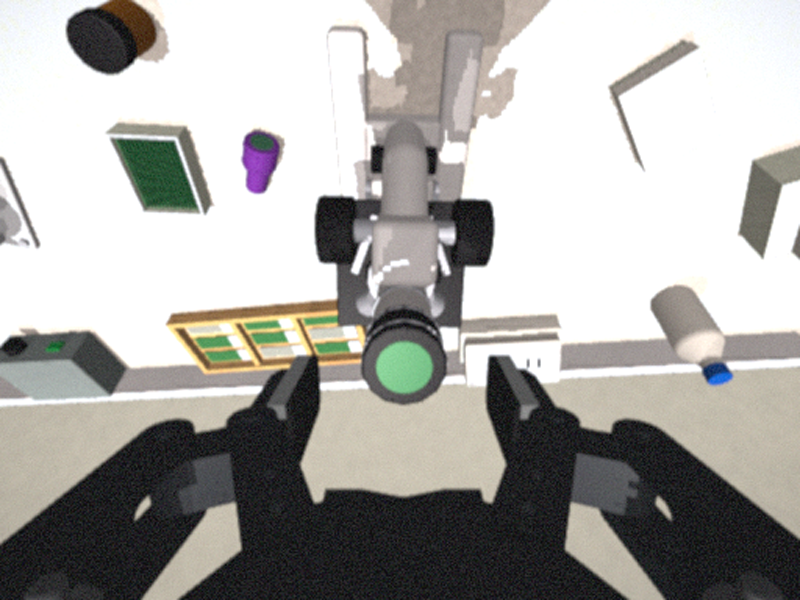

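The lens is at (404,366), centred between the fingers and within 1 px of the prediction. I'll go 33 mm deeper and close.

>>> drive_tool(
  increments=[
    {"delta_pos": [0, 0, 1.5], "rotation": [0, 0, 0], "fingers": 6},
    {"delta_pos": [0, 0, 1.5], "rotation": [0, 0, 0], "fingers": 6},
    {"delta_pos": [0, 0, 0.3], "rotation": [0, 0, 0], "fingers": 5},
    {"delta_pos": [0, 0, 0], "rotation": [0, 0, 0], "fingers": 4.2},
    {"delta_pos": [0, 0, 0], "rotation": [0, 0, 0], "fingers": 3.7},
    {"delta_pos": [0, 0, 0], "rotation": [0, 0, 0], "fingers": 3.3},
    {"delta_pos": [0, 0, 0], "rotation": [0, 0, 0], "fingers": 2.5},
    {"delta_pos": [0, 0, 0], "rotation": [0, 0, 0], "fingers": 2.0},
    {"delta_pos": [0, 0, 0], "rotation": [0, 0, 0], "fingers": 2.0},
    {"delta_pos": [0, 0, 0], "rotation": [0, 0, 0], "fingers": 2.0},
  ],
)

```text
clock: 8.32
tcp_pos: [0.5409, 0.2408, 0.2854]
tool_rot: [0.045, 0.965, -0.012, 0.259]
force: [-4.8, -0.9, 4.8]
width: 0.0315
gripper_force: 58.6
```

```bash
python3 snap.py pics/w3.png | head -3
```

```text
[ 0.587  0.015 -0.262  0.872 -0.32   0.611] [0.541 0.241 0.285] 8.325
(array([ 0.143, -0.041,  0.176]), array([0.12 , 0.04 , 0.134]))
pred lens/mouth [258.479 261.115] [258.238 235.342] 71.04293411044735
```

>>> drive_tool(
  increments=[
    {"delta_pos": [0, 0, -0.4], "rotation": [0, 0, 0], "fingers": 2},
    {"delta_pos": [0, 0, -0.4], "rotation": [0, 0, 0], "fingers": 2},
    {"delta_pos": [0, 0, -0.4], "rotation": [0, 0, 0], "fingers": 2},
    {"delta_pos": [0, 0, -0.4], "rotation": [0, 0, 0], "fingers": 2},
  ],
)

```text
clock: 8.88
tcp_pos: [0.5328, 0.2414, 0.2988]
tool_rot: [0.045, 0.965, -0.012, 0.259]
force: [0.4, 0.2, -1.1]
width: 0.0315
gripper_force: 59.3
```

>>> drive_tool(
  increments=[
    {"delta_pos": [0, 0, -0.5], "rotation": [0, 0, 0], "fingers": 2},
    {"delta_pos": [0, 0, -0.5], "rotation": [0, 0, 0], "fingers": 2},
    {"delta_pos": [0, 0, -0.5], "rotation": [0, 0, 0], "fingers": 2},
    {"delta_pos": [0, 0, -0.5], "rotation": [0, 0, 0], "fingers": 2},
    {"delta_pos": [0, 0, -1], "rotation": [0, 0, 0], "fingers": 2},
    {"delta_pos": [0, 0, -1.5], "rotation": [0, 0, 0], "fingers": 2},
    {"delta_pos": [0, 0, -1.5], "rotation": [0, 0, 0], "fingers": 2},
    {"delta_pos": [0, 0, -2], "rotation": [0, 0, 0], "fingers": 2},
    {"delta_pos": [0, 0, -1], "rotation": [0, 0, 0], "fingers": 2},
    {"delta_pos": [0, 0, 0], "rotation": [0, 0, 0], "fingers": 2},
  ],
)

```text
clock: 10.12
tcp_pos: [0.4881, 0.2459, 0.3773]
tool_rot: [0.045, 0.965, -0.012, 0.259]
force: [0.2, 0.0, -0.9]
width: 0.0315
gripper_force: 59.4
```

```bash
python3 - <<'E'
from station import readout,viewer
import cv2,numpy as np,pickle
D={n:viewer.capture(n) for n in("scene","top","wrist")};o=readout.get_obs();pickle.dump((D,o),open("c2.pkl","wb"))
print(o["q"],o["tcp_pos"],o["clock"])
f=lambda n,x,y,w,h:cv2.convertScaleAbs(cv2.resize(D[n]["color"][y:y+h,x:x+w,::-1],(400,300),interpolation=cv2.INTER_CUBIC),alpha=1.5)
w=cv2.convertScaleAbs(D["wrist"]["color"][:,:,::-1],alpha=1.5)
cv2.imwrite("pics/p2.png",np.vstack([np.hstack([f("scene",265,80,100,75),f("top",125,120,100,75)]),np.hstack([f("wrist",0,0,512,384),f("wrist",170,180,180,135)])]))
E
```

```text
[ 0.66598938 -0.0578539  -0.1005656   1.13236819 -0.35137826  0.68800877] [0.4881689  0.24542859 0.37583196] 10.275
```

View pics/p2.png

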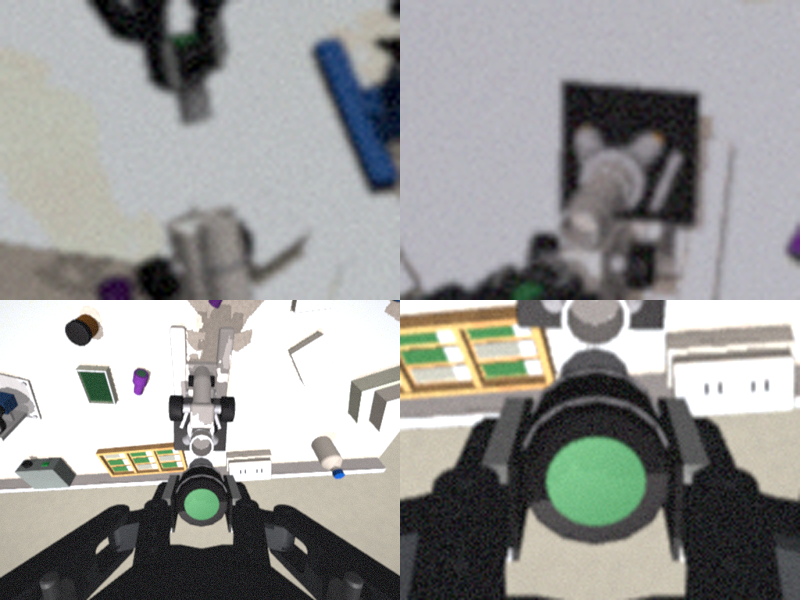

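The eyepiece is out: the scene view shows the steel barrel clear at crop (193,100), and the tube mouth is open with the microscope in place. Turning it upright.

>>> drive_tool(
  increments=[
    {"delta_pos": [0, 0, -0.5], "rotation": [0, 4, 0], "fingers": 2},
    {"delta_pos": [0, 0, -0.5], "rotation": [0, 4, 0], "fingers": 2},
    {"delta_pos": [0, 0, 0], "rotation": [0, 4, 0], "fingers": 2},
    {"delta_pos": [0, 0, 0], "rotation": [0, 4, 0], "fingers": 2},
    {"delta_pos": [0, 0, 0], "rotation": [0, 4, 0], "fingers": 2},
    {"delta_pos": [0, 0, 0], "rotation": [0, 4, 0], "fingers": 2},
    {"delta_pos": [0, 0, 0], "rotation": [0, 4, 0], "fingers": 2},
    {"delta_pos": [0, 0, 0], "rotation": [0, 2, 0], "fingers": 2},
    {"delta_pos": [0, 0, 0], "rotation": [0, 0, 0], "fingers": 2},
  ],
)

```text
clock: 11.4
tcp_pos: [0.4843, 0.2458, 0.3841]
tool_rot: [0.047, 0.999, -0.0, -0.001]
force: [-0.4, -0.4, -1.1]
width: 0.0312
gripper_force: 59.4
```

```bash
python3 - <<'E'
from station import readout
from h import *
np.set_printoptions(precision=3,suppress=True)
o=readout.get_obs();R=Ro.from_quat(o["tool_rot"]);print(o["q"],o["tcp_pos"],R.as_matrix())
m=Ro.from_euler('z',-5.5,degrees=True).apply([[-1,0,0],[0,1,0],[0,0,-1]]).T
print(goto(o,np.array([.598,-.245,.30]),Ro.from_matrix(m),1))
E
```

```text
[ 0.47   0.36   0.554  1.767 -0.     0.564] [0.484 0.246 0.384] [[-0.996  0.094 -0.001]
 [ 0.094  0.996 -0.001]
 [ 0.001 -0.001 -1.   ]]
(array([-15.95 , -47.781,   8.436]), array([-0.06 , -0.08 ,  0.105]))
```

>>> drive_tool(
  increments=[
    {"delta_pos": [-0.4, -1.2, 0], "rotation": [0, 0, 0], "fingers": 2},
    {"delta_pos": [-0.8, -2.4, 0], "rotation": [0, 0, 0], "fingers": 2},
    {"delta_pos": [-0.8, -2.4, 0], "rotation": [0, 0, 0], "fingers": 2},
    {"delta_pos": [-0.8, -2.4, 0], "rotation": [0, 0, 0], "fingers": 2},
    {"delta_pos": [-0.8, -2.4, 0], "rotation": [0, 0, 0], "fingers": 2},
    {"delta_pos": [-0.8, -2.4, 0.4], "rotation": [0, 0, 0], "fingers": 2},
    {"delta_pos": [-0.8, -2.4, 0.6], "rotation": [0, 0, 0], "fingers": 2},
    {"delta_pos": [-1, -3, 0.7], "rotation": [0, 0, 0], "fingers": 2},
    {"delta_pos": [-1, -3, 0.7], "rotation": [0, 0, 0], "fingers": 2},
    {"delta_pos": [-1, -3, 0.7], "rotation": [0, 0, 0], "fingers": 2},
    {"delta_pos": [-1, -3, 0.7], "rotation": [0, 0, 0], "fingers": 2},
    {"delta_pos": [-1, -3, 0.7], "rotation": [0, 0, 0], "fingers": 2},
    {"delta_pos": [-1, -3, 0.7], "rotation": [0, 0, 0], "fingers": 2},
    {"delta_pos": [-1, -3, 0.7], "rotation": [0, 0, 0], "fingers": 2},
    {"delta_pos": [-1, -3, 0.7], "rotation": [0, 0, 0], "fingers": 2},
    {"delta_pos": [-1, -3, 0.7], "rotation": [0, 0, 0], "fingers": 2},
    {"delta_pos": [-0.8, -2.4, 0.6], "rotation": [0, 0, 0], "fingers": 2},
    {"delta_pos": [-0.6, -1.6, 0.4], "rotation": [0, 0, 0], "fingers": 2},
    {"delta_pos": [-0.4, -1.2, 0.2], "rotation": [0, 0, 0], "fingers": 2},
    {"delta_pos": [0, 0, 0], "rotation": [0, 0, 0], "fingers": 2},
  ],
)

```text
clock: 13.9
tcp_pos: [0.5984, -0.2452, 0.3001]
tool_rot: [0.047, 0.999, 0.0, -0.0]
force: [0.7, 0.5, -0.8]
width: 0.0315
gripper_force: 59.5
```

```bash
cat > g2.py <<'E'
from station import readout
from h import *
import sys
np.set_printoptions(precision=3,suppress=True)
o=readout.get_obs();R=Ro.from_quat(o["tool_rot"]);print(o["q"],o["tcp_pos"],o["clock"],"tool z",R.as_matrix()[:,2])
m=Ro.from_euler('z',-5.5,degrees=True).apply([[-1,0,0],[0,1,0],[0,0,-1]]).T
off=m@[.0014,0,0]
print(goto(o,np.array([.598,-.245,.219])-off,Ro.from_matrix(m),1))
E
python3 g2.py
```

```text
[-0.389  0.568  0.661  1.663 -0.    -0.295] [ 0.598 -0.245  0.3  ] 13.9 tool z [-0.  0. -1.]
(array([-0.1  ,  0.015,  8.107]), array([ 0.003, -0.014,  0.137]))
```

Lowering 81 mm, slowing at the end, then looking.

>>> drive_tool(
  increments=[
    {"delta_pos": [-0.1, 0, 1], "rotation": [0, 0, 0], "fingers": 2},
    {"delta_pos": [0, 0, 1], "rotation": [0, 0, 0], "fingers": 2},
    {"delta_pos": [0, 0, 1], "rotation": [0, 0, 0], "fingers": 2},
    {"delta_pos": [0, 0, 1], "rotation": [0, 0, 0], "fingers": 2},
    {"delta_pos": [0, 0, 1], "rotation": [0, 0, 0], "fingers": 2},
    {"delta_pos": [0, 0, 1], "rotation": [0, 0, 0], "fingers": 2},
    {"delta_pos": [0, 0, 1], "rotation": [0, 0, 0], "fingers": 2},
    {"delta_pos": [0, 0, 0.7], "rotation": [0, 0, 0], "fingers": 2},
    {"delta_pos": [0, 0, 0.4], "rotation": [0, 0, 0], "fingers": 2},
    {"delta_pos": [0, 0, 0], "rotation": [0, 0, 0], "fingers": 2},
  ],
)

```text
clock: 15.15
tcp_pos: [0.5992, -0.2449, 0.2192]
tool_rot: [0.047, 0.999, 0.0, -0.0]
force: [-0.5, -0.1, 0.1]
width: 0.0313
gripper_force: 59.5
```

```bash
python3 g2.py; python3 - <<'E'
from station import readout,viewer
from h import *
import cv2
D={n:viewer.capture(n) for n in("scene","top","wrist")};o=readout.get_obs();pickle.dump((D,o),open("c3.pkl","wb"))
def f(n,x,y,w,h):
    im=cv2.convertScaleAbs(cv2.resize(D[n]["color"][y:y+h,x:x+w,::-1],(400,300),interpolation=cv2.INTER_CUBIC),alpha=1.5)
    s=400/w
    for k in range(0,w,10): cv2.putText(im,str(x+k),(int(k*s),8),0,.3,(0,0,255),1)
    for k in range(0,h,10): cv2.putText(im,str(y+k),(0,int(k*s)+4),0,.3,(0,0,255),1)
    return im
cv2.imwrite("pics/p3.png",np.vstack([np.hstack([f("scene",160,210,100,75),f("top",285,120,100,75)]),np.hstack([f("wrist",0,0,512,384),f("wrist",180,195,160,120)])]))
p=o["tcp_pos"]
for z in(.190,.220,.248):print(z,[proj(D[n],np.array([.598,-.245,z])) for n in D])
print([proj(D[n],np.array([.598,-.245,.11])) for n in D])
E
```

```text
[-0.388  0.538  0.405  1.438  0.    -0.295] [ 0.599 -0.245  0.219] 15.15 tool z [-0.  0. -1.]
(array([-0.019, -0.019,  0.017]), array([ 0.004, -0.011,  0.155]))
0.19 [array([195.30147345, 259.2793703 ]), array([337.9505253 , 158.89611695]), array([258.47363472, 215.81663284])]
0.22 [array([194.19713452, 254.6439377 ]), array([339.6803117 , 156.48340651]), array([258.63149466, 234.86510602])]
0.248 [array([193.1181638 , 250.11498753]), array([341.3646512 , 154.13408551]), array([258.84266176, 260.34598967])]
[array([198.01110727, 270.6529844 ]), array([333.68103162, 164.85121754]), array([258.22299339, 185.57251454])]
```

View pics/p3.png

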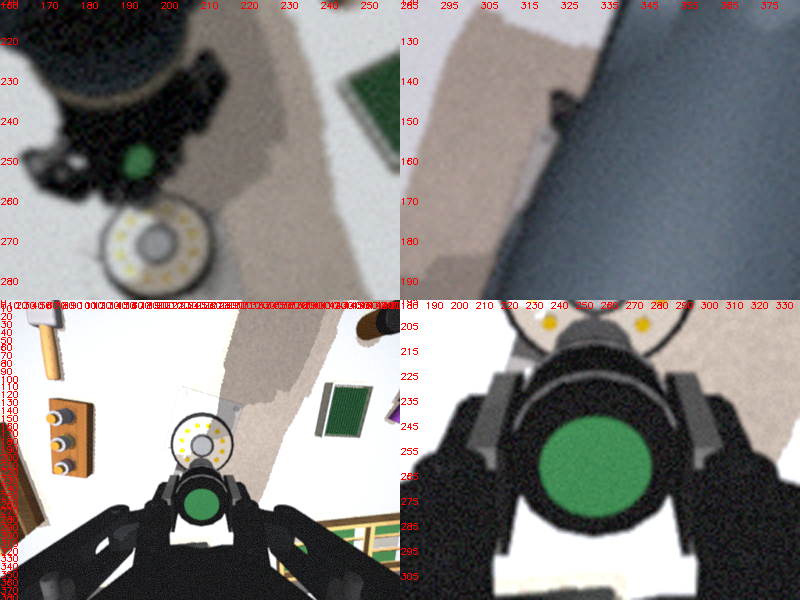

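The eyepiece is upright over the ring light: lens top at scene (194.6,250), wrist (257.7,261.5), and the window in the wrist view at (258.6,187). Refining these numerically.

```bash
python3 - <<'E'
from h import *
import cv2
np.set_printoptions(precision=4,suppress=True)
D,o=pickle.load(open("c3.pkl","rb"));D0=pickle.load(open("cap0.pkl","rb"));(D2,o2)=pickle.load(open("c2.pkl","rb"))
def green(c,x,y,w,h):
    im=cv2.GaussianBlur(c["color"],(0,0),.7)[y:y+h,x:x+w].astype(float)
    g=im[:,:,1]-np.maximum(im[:,:,0],im[:,:,2]); m=(g>.5*np.percentile(g,99)).astype(np.uint8)
    n,l,s,ce=cv2.connectedComponentsWithStats(m); k=1+np.argmax(s[1:,4]); return ce[k]+[x,y],s[k]
def yellow(c,x,y,w,h):   # ring dots -> ellipse centre
    im=cv2.GaussianBlur(c["color"],(0,0),.6)[y:y+h,x:x+w].astype(float)
    g=im[:,:,:2].min(2)-im[:,:,2]; m=(g>.5*np.percentile(g,99)).astype(np.uint8)
    n,l,s,ce=cv2.connectedComponentsWithStats(m); P=ce[1:][s[1:,4]>=3]; e=cv2.fitEllipse(P.astype(np.float32)); return np.array(e[0])+[x,y],len(P),e[1]
print(gs:=green(D["scene"],180,238,30,25)); print(gw:=green(D["wrist"],210,220,100,80))
print(ys:=yellow(D0["scene"],180,252,40,40)); print(yt:=yellow(D0["top"],315,145,40,40)); print(yw:=yellow(D["wrist"],215,145,90,65))
print("lens top tri",tri([(D["scene"],*gs[0]),(D["wrist"],*gw[0])]))
print("wrist lens @.248",plane(D["wrist"],*gw[0],.248),"scene",plane(D["scene"],*gs[0],.248))
print("window: scene/top/wrist",[plane(c,*p,.11) for c,p in((D0["scene"],ys[0]),(D0["top"],yt[0]),(D["wrist"],yw[0]))])
print("tri s,t,w",tri([(D0["scene"],*ys[0]),(D0["top"],*yt[0]),(D["wrist"],*yw[0])]))
print(o["tcp_pos"])
# initial eyepiece
print("init lens tri",tri([(D0["scene"],*green(D0["scene"],305,118,25,15)[0]),(D0["top"],*green(D0["top"],158,172,18,16)[0])]))
c,ow=pickle.load(open("w.pkl","rb")); g=green(c,200,200,110,120)[0]
print("at grasp: lens wrist px",g,"now",gw[0])
R=Ro.from_quat(o["tool_rot"]);W=D["wrist"]
for d in(-.031,-.029,-.027): 
    q=plane(W,*gw[0],o["tcp_pos"][2]-d); print(d,"tool offset mm",R.inv().apply(q-o["tcp_pos"])*1e3)
E
```

```text
(array([194.2 , 249.94]), array([11,  8,  8,  9, 50], dtype=int32))
(array([257.7592, 261.1592]), array([  26,   21,   45,   41, 1420], dtype=int32))
(array([198.7638, 270.7138]), 12, (17.44651985168457, 18.79922103881836))
(array([334.0416, 165.3223]), 11, (16.106687545776367, 16.494503021240234))
(array([258.4391, 185.5516]), 10, (52.014610290527344, 53.48945999145508))
lens top tri (array([ 0.5989, -0.2441,  0.2478]), [np.float64(1.537800198301781), np.float64(1.5378001983018104)])
wrist lens @.248 [ 0.5984 -0.2456  0.248 ] scene [ 0.5993 -0.2426  0.248 ]
window: scene/top/wrist [array([ 0.5995, -0.2435,  0.11  ]), array([ 0.5965, -0.246 ,  0.11  ]), array([ 0.598 , -0.2448,  0.11  ])]
tri s,t,w (array([ 0.598 , -0.2448,  0.1086]), [np.float64(1.7919268719056247), np.float64(1.9537172750111382), np.float64(0.3632703640998005)])
[ 0.5994 -0.245   0.2197]
init lens tri (array([0.5251, 0.2423, 0.3082]), [np.float64(1.7230162175552155), np.float64(1.7230162175551853)])
at grasp: lens wrist px [257.7397 261.1582] now [257.7592 261.1592]
-0.031 tool offset mm [  2.5733  -0.6477 -31.0013]
-0.029 tool offset mm [  1.3826  -0.6469 -29.0006]
-0.027 tool offset mm [  0.192   -0.6462 -27.    ]
```

All the checks agree to about 1 mm: the eyepiece is centred, the lens is at z≈0.190–0.191, and it hasn't slipped since the grasp. I'll trim 0.5 mm and settle.

>>> drive_tool(
  increments=[
    {"delta_pos": [0, 0, 0.05], "rotation": [0, 0, 0], "fingers": 2},
    {"delta_pos": [0, 0, 0], "rotation": [0, 0, 0], "fingers": 2},
    {"delta_pos": [0, 0, 0], "rotation": [0, 0, 0], "fingers": 2},
    {"delta_pos": [0, 0, 0], "rotation": [0, 0, 0], "fingers": 2},
  ],
)

```text
clock: 15.8
tcp_pos: [0.5993, -0.2449, 0.2188]
tool_rot: [0.047, 0.999, -0.0, 0.0]
force: [0.7, 1.1, -0.5]
width: 0.0314
gripper_force: 59.5
```

```bash
python3 -c "
from station import job,readout
o=readout.get_obs();print(o['tcp_pos'],abs(o['qvel']).max(),o['gripper_force'])
print(job.finish_job())"
```

```text
[ 0.59930604 -0.24493262  0.21884677] 0.0014576421249936744 59.46673035621643
the job is handed in; nothing more can be done
None
```

The job is handed in: the eyepiece is held upright and steady, barrel down, centred over the camera window to about 1 mm, with its lower lens about 80 mm above it (from my camera measurements), at 15.8 s on the clock.

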